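# Close the discard jar with its taper stopper

### The arm

A 7-joint arm with a two-finger parallel gripper is mounted at the origin on the work surface. World frame = base frame: x ahead of the robot, y to its left, z up, the work surface at z = 0. Lengths are in m, angles in rad, forces in N, time in s.
With the tool pointing down it reaches from about 0.4 to 0.75 m from the base axis. Payload 19.5 kg.
Tool frame: the origin (TCP) lies at the very end of the fingers, on their centre line; the grasp point (between the pads) lies 19 mm behind it; z points along the fingers, y is the direction in which the jaws open and shut (so a half turn about z gives the same grasp; the last joint's range is limited). The gripper opens to 85 mm and grips with 20 to 120 N. Pads are 22 mm wide; open, the fingers measure 114 mm over their backs; the gripper's body (76 mm by 85 mm) begins 54 mm behind the grasp point. The pads swing forward as they close: fully open they stand 13 mm farther back than shut.
Start: joints at [-1.364, 0.707, -0.028, 1.485, 0.022, 0.951, -0.075], TCP at [0.142, 0.557, 0.207] pointing down, gripper open.
Joint ranges: [-2.71, 2.71], [-0.32, 2.16], [-1.57, 1.52], [0, 2.45], [-1.46, 4.6], [0, 2.02], [-2.83, 2.83]. Speed limits (rad/s): [1.89, 1.89, 2.57, 2.57, 3.01, 3.01, 3.01].

### API

Orientations are given as a rotation vector (axis times angle).
In Python, from cell import get_obs, read_camera, camera_info, job_done gives the robot as it stands. The module is installed in compiled form; this text tells all that it offers.
- The arm moves only by the shell command python3 -m crank 'ROWS' [FORCE]. ROWS is a JSON object of lists of equal length, an entry for each row: "hand": the opening, from 0 (shut) to 1 (fully open); "offset": the shift along the world's x, y, z in units of 60 mm (1.0 is 60 mm), a list of three; "twist": the turn about the world's z in units of 6 degrees (1.0 is 6 degrees). A call has exactly 10 rows; each row shifts and turns the pose as measured when the row begins; what a row does not reach is not made up. A row lasts 1/8 s, in which the tool goes at most 62.5 mm and 10.7 degrees, less where a joint would pass 70% of its speed; a pose out of reach is approached as far as the arm can. A call is refused whole if a number of a shift passes 1 or a number of a turn 1, either way. A call with a gripper value outside its range is refused whole. The fingers move at their own pace and stop on an object; FORCE is the grip in N (left out, the last holds). Time passes only in rows, so rows that do not move let the fingers close, or fill a call up. It gives the time, the measured TCP pose, the force and the opening at its end, in the units of the state.
- get_obs(): the state, without advancing time (a new reading comes with each control period).
- read_camera(name): name is "scene" or "top" or "wrist"; returns the picture (480x640x3 uint8, blue, green, red); there is no depth.
- camera_info(name): a dict with "mtx" (3x3 intrinsics, pixels), "dist" ([k1, k2, p1, p2, k3] as OpenCV has them; the pictures are not rectified), "eye" and "rotation" of the camera in the world; the wrist camera has in their place "hand_eye" (4x4, takes a point from camera to tool coordinates, whose origin is the TCP and whose axes are the flange's). Camera axes: x right, y down, z forward; pixel columns grow to the right and rows downward; lengths in m; the calibration is good to about 2 mm. A picture is of the moment at which its call begins: read the wrist's pose just before it. camera_info takes no time and is no camera call.
- job_done(): hands the job in, once; it reports no verdict.
The state is a dict: "t": time; "joints": joint angles; "joint_vel": joint speeds; "joint_torque": joint torques, N m; "tool_pos": TCP position; "tcp_rot": TCP orientation; "wrist_force": force on the tool from outside, world axes, zero at the start; "torque": the same for the moment, N m; "width": finger opening in m.
Only numpy, scipy, OpenCV 4.12 (cv2) and the standard library are available. Lean on these libraries where they do the work, as an engineer would, in place of code of your own. Each camera call takes 0.05 s, during which the arm holds its last target.

### The job

Close the steel discard jar with the blue stopper, the one that fits its blue tapered mouth: lower it in by its knob, without dropping it, until it sits fully home and level. Then check that it has not jammed: tip its knob clearly to one side (about 10 degrees) so that it rocks in the mouth, and let it settle back fully home and level. Leave the orange and the green stopper standing where they are.

Things in the scene. Friction and masses are not known exactly. Their poses are not given: they have to be found in the camera images.
- blue_mid (a point): Centre (half-way up, on the axis; z up) of the blue stopper of smooth, slippery plastic, 83 mm tall, 0.11 to 0.23 kg, loose, upright on its narrow end. From the foot up: cone 40 mm wide at the foot, 76 mm at 30 mm height; 3 mm disc edge; round knob to grip, 28 mm wide, 50 mm tall. Knob's middle 16.5 mm and its top 41.5 mm above this point, foot 41.5 mm below.
- jar_mouth (a point): Centre of the steel jar's round mouth at rim level, 90 mm above the bench; z up. Jar fixed, 100 mm wide, blue collar; its blue conical seat is 70 mm wide at the rim, 44 mm at 22 mm depth, open below. Fully home, the blue stopper's centre is 16.5 mm above this point (foot 25 mm below the rim). A 1 to 4 N sideways push high on the knob tips it over the rim; it falls back by itself from 15 degrees.
- orange_mid (a point): Centre (half-way up) of the orange stopper, a bystander, too wide for the jar: 83 mm tall, cone 56 mm wide at the foot to 92 mm at 30 mm height, knob as on the blue one. Loose, upright on the bench.
- green_mid (a point): Centre (half-way up) of the green stopper, a bystander, too narrow for the jar: 75 mm tall, cone 28 mm wide at the foot to 54 mm at 22 mm height, knob as on the blue one. Loose, upright on the bench.
There are look-alikes about, which are no part of the job. Leave any yellow look-alike of the part that bears blue_mid alone.

How it is judged:
By the outcome, as a careful person would: the job done as asked, in the order asked, and still so for the second after the job is handed in, with the robot touching nothing.
It also fails if it takes over 43 s, if anything falls off the work surface, if the arm or the gripper's body presses on something with over 40 N, if the wrist force passes 120 N, or if a joint passes its speed limit or range.

## Working session

There is one attempt and no reset: what is moved stays moved. The work goes in short steps, Python scripts to look and compute and a shell command to move; the robot and the scene stay as the last step left them, time stands still between calls to the robot, and variables do not carry over. Pictures are saved under pics/ and viewed, and the job is handed in when it is done.

```bash
mkdir -p pics
python3 - <<'E'
from cell import *
import cv2,numpy as np
for n in("scene","top"):
    cv2.imwrite(f"pics/{n}0.png",read_camera(n)); i=camera_info(n); print(n,{k:np.round(v,4).tolist() for k,v in i.items()})
print(camera_info("wrist"))
o=get_obs();print(o)
E
```

```text
scene {'mtx': [[434.2692, 0.0, 318.5455], [0.0, 434.2692, 236.0159], [0.0, 0.0, 1.0]], 'dist': [-0.108, 0.0, 0.0, 0.0, 0.0], 'eye': [0.8837, -0.2073, 0.5864], 'rotation': [-2.1263, -1.23, 0.4535]}
top {'mtx': [[520.3786, 0.0, 319.4742], [0.0, 520.3786, 236.4592], [0.0, 0.0, 1.0]], 'dist': [-0.1565, 0.0, 0.0, 0.0, 0.0], 'eye': [0.3464, 0.0357, 0.8479], 'rotation': [-2.1336, 2.1275, -0.2356]}
{'mtx': array([[382.3800719 ,   0.        , 319.12837202],
       [  0.        , 382.3800719 , 230.49865886],
       [  0.        ,   0.        ,   1.        ]]), 'dist': array([0.02616626, 0.        , 0.        , 0.        , 0.        ]), 'hand_eye': array([[-1.05524171e-03, -9.58061137e-01, -2.86561939e-01,
         7.21176306e-02],
       [ 9.99998991e-01, -1.28361180e-03,  6.09075797e-04,
         1.33292473e-03],
       [-9.51366137e-04, -2.86561007e-01,  9.58061524e-01,
        -1.66059117e-01],
       [ 0.00000000e+00,  0.00000000e+00,  0.00000000e+00,
         1.00000000e+00]])}
{'t': 0.1, 'joints': array([-1.36369234,  0.70698945, -0.02762623,  1.48488859,  0.02201775,
        0.95094627, -0.07550502]), 'joint_vel': array([-0.0006836 , -0.00210633,  0.00201887, -0.00034865, -0.00070561,
       -0.00151007, -0.00060241]), 'joint_torque': array([ 4.68853104e-03, -8.84285259e+01,  1.23717126e+00, -2.36451209e+01,
        1.71077769e-02,  5.09218560e-03,  6.85405303e-05]), 'tool_pos': array([0.14153145, 0.55706116, 0.20651862]), 'tcp_rot': array([-3.89786954e-01, -3.11723766e+00,  1.45337830e-03]), 'wrist_force': array([-0.45608374,  0.78691734, -0.85157754]), 'torque': array([-0.0155006 ,  0.01796632, -0.00434508]), 'width': 0.08558694223821678}
```

View pics/scene0.png

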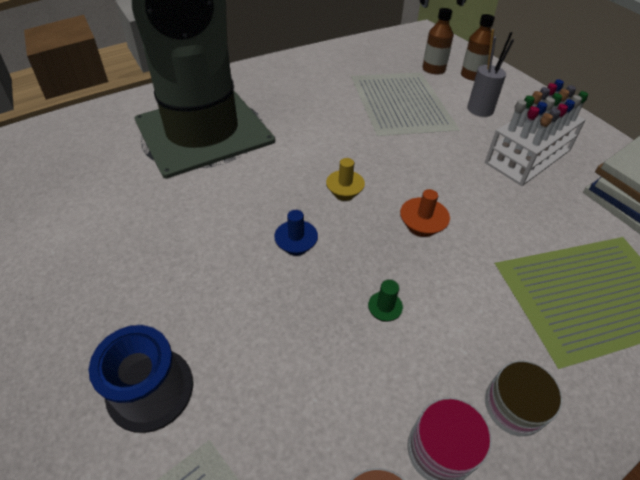

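View pics/top0.png

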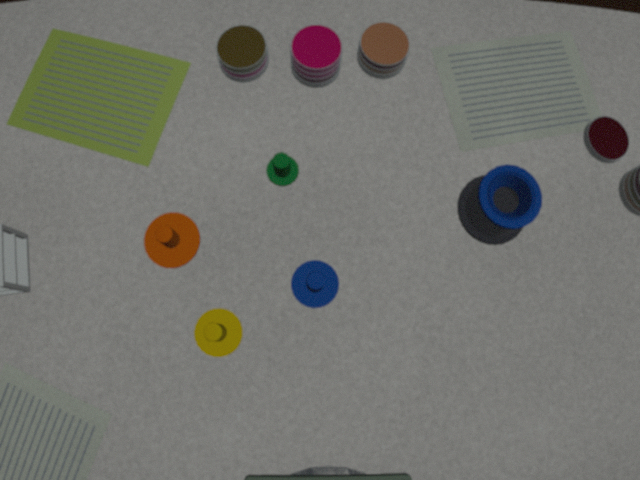

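The candidates are the blue stopper at top (315,284) / scene (296,236), and its look-alike, yellow at top (218,333) / scene (346,180). Blue is the target: its color and its disc match the description. The only blue-collared jar is at top (511,197) / scene (132,362). I'll measure both and crop in to confirm.

```bash
cat > h.py <<'E'
import cv2,numpy as np
from cell import *
from scipy.spatial.transform import Rotation as R
def cam(n,o=None):
    i=camera_info(n)
    if n=="wrist":
        T=np.eye(4);T[:3,:3]=R.from_rotvec(o["tcp_rot"]).as_matrix();T[:3,3]=o["tool_pos"];T=T@i["hand_eye"]
        return i["mtx"],i["dist"],T[:3,3],T[:3,:3]
    r=np.array(i["rotation"]); M=r if r.shape==(3,3) else R.from_rotvec(r).as_matrix()
    return i["mtx"],i["dist"],np.array(i["eye"]),M
def onplane(c,px,z):
    K,d,e,M=c
    u=cv2.undistortPoints(np.array(px,float).reshape(-1,1,2),K,d).reshape(-1,2)
    v=np.c_[u,np.ones(len(u))]@M.T
    return e+v*((z-e[2])/v[:,2])[:,None]
def proj(c,P):
    K,d,e,M=c
    return cv2.projectPoints(np.array(P,float).reshape(-1,3),M.T@np.eye(3) if 0 else cv2.Rodrigues(M.T)[0],-M.T@e,K,d)[0].reshape(-1,2)
def ring(x,y,z,r):
    t=np.linspace(0,2*np.pi,60);return np.c_[x+r*np.cos(t),y+r*np.sin(t),0*t+z]
E
python3 - <<'E'
from h import *
for n,seeds in(("top",{"blue":(315,284),"jar":(511,170)}),("scene",{"blue":(290,240),"jar":(132,333)})):
    im=cv2.imread(f"pics/{n}0.png");c=cam(n)
    m=cv2.inRange(cv2.cvtColor(im,cv2.COLOR_BGR2HSV),(105,130,40),(130,255,255))
    k,l,s,ce=cv2.connectedComponentsWithStats(m)
    for j in range(1,k):
        if s[j,4]<200: continue
        cn=max(cv2.findContours((l==j).astype('uint8'),0,cv2.CHAIN_APPROX_NONE)[0],key=len).reshape(-1,2)
        for z in((.033,) if s[j,4]<1e9 and s[j,2]<55 else (.09,)):
            w=onplane(c,cn,z)[:,:2]
            (x,y),r=cv2.minEnclosingCircle((w*1000).astype('f4'))
            # algebraic circle
            A=np.c_[w,np.ones(len(w))];q=np.linalg.lstsq(A,(w**2).sum(1),rcond=None)[0]
            print(n,s[j].tolist(),z,"minenc",x,y,r,"fit",q[:2]*500,1000*np.sqrt(q[2]+(q[:2]**2).sum()/4))
t=cv2.imread("pics/top0.png");s=cv2.imread("pics/scene0.png")
cr=[cv2.resize(a,(390,290),interpolation=2) for a in(t[240:380,180:368],s[150:290,256:444],t[150:257,440:584],s[310:437,70:241])]
cv2.imwrite("pics/crop0.png",np.vstack([np.hstack(cr[:2]),np.hstack(cr[2:])]))
E
```

```text
top [478, 166, 63, 63, 2538] 0.09 minenc 561.967041015625 -280.2641296386719 52.09100341796875 fit [ 561.32359257 -280.45174638] 50.5856605531176
top [292, 261, 46, 46, 1663] 0.033 minenc 431.9327392578125 22.24509620666504 36.2551383972168 fit [431.85226324  22.3291234 ] 35.506753685870464
scene [275, 210, 42, 43, 1107] 0.033 minenc 423.523193359375 26.274682998657227 50.310157775878906 fit [426.39979818  22.21313586] 36.00190150255223
scene [89, 326, 83, 77, 3507] 0.09 minenc 565.6951904296875 -284.2571716308594 52.27785873413086 fit [ 565.45253131 -283.77276346] 50.914826107806796
```

View pics/crop0.png

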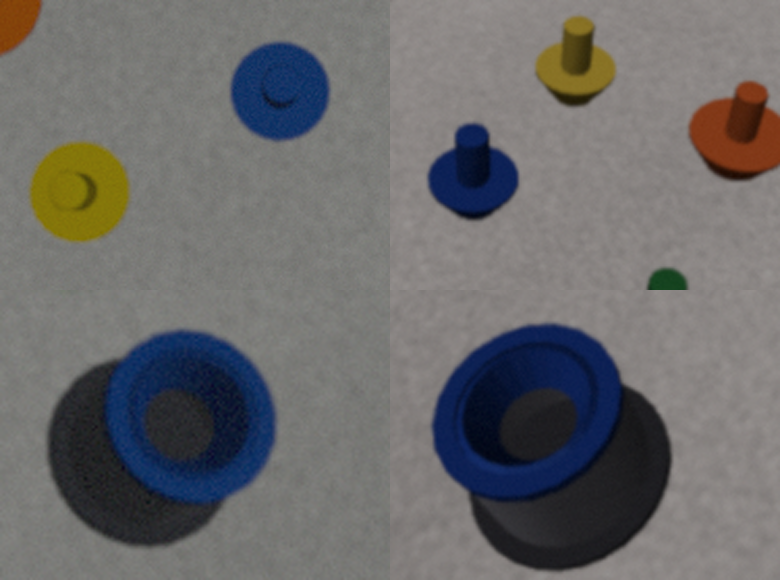

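Both crops agree: the blue stopper is upright with its knob free, and the jar mouth is empty. Blue is near (0.43, 0.022) and the mouth near (0.563, -0.282). I'll move above the stopper.

```bash
python3 -m crank '{"hand":[1,1,1,1,1,1,1,1,1,1],"offset":[[0.7,-0.7,0],[0.7,-0.8,0],[0.7,-0.9,0],[0.6,-1,0],[0.6,-1,0],[0.5,-1,0],[0.3,-1,0],[0.2,-1,0],[0.2,-1,0],[0,-0.5,0]],"twist":[0,0,0,0,0,0,0,0,0,0]}' 40
```

```text
t: 1.35
tool_pos: [0.397, 0.0383, 0.2044]
tcp_rot: [-0.385, -3.117, 0.004]
wrist_force: [0.1, 1.0, -1.5]
width: 0.085
```

```bash
cat > w.py <<'E'
from h import *
import sys
o=get_obs();im=read_camera("wrist");cv2.imwrite(sys.argv[1],im);c=cam("wrist",o)
print(o["t"],o["tool_pos"],o["tcp_rot"],o["wrist_force"],o["width"])
m=cv2.inRange(cv2.cvtColor(im,cv2.COLOR_BGR2HSV),(105,130,40),(130,255,255))
k,l,s,ce=cv2.connectedComponentsWithStats(m)
for j in range(1,k):
    if s[j,4]>500: print(s[j],ce[j])
E
python3 w.py pics/w1.png
```

```text
1.35 [0.39702589 0.03834909 0.20437473] [-0.38484176 -3.11707555  0.00410242] [ 0.10796416  0.98712674 -1.54110943] 0.08503591404905884
[ 271  202   79   76 4722] [310.22702245 239.62325286]
```

View pics/w1.png

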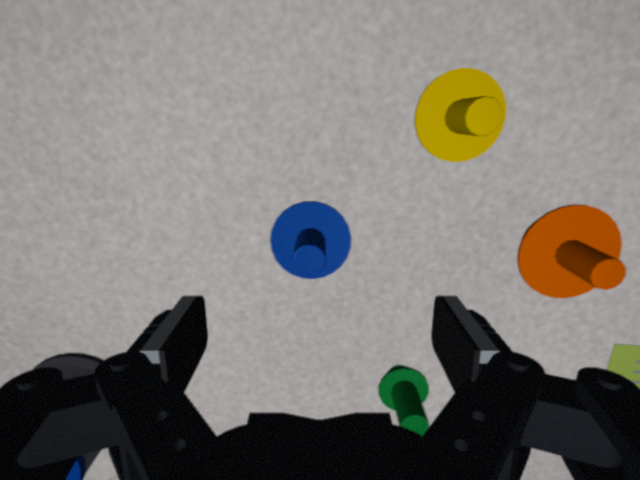

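The wrist view shows the blue disc centred at (310.5,240) and its knob top near (309,259). Yellow is at (460,115), orange at (570,250) and green at (403,388).

Run:
```python
from h import *
o=get_obs();c=cam("wrist",o);im=cv2.imread("pics/w1.png")
print(onplane(c,[(310.5,240)],.033),onplane(c,[(309,259)],.083))
# knob top in top cam
t=cv2.imread("pics/top0.png")
m=cv2.inRange(cv2.cvtColor(im,cv2.COLOR_BGR2HSV),(105,130,40),(130,255,255)); k,l,s,ce=cv2.connectedComponentsWithStats(m)
j=l[240,290];cn=cv2.findContours((l==j).astype('uint8'),0,cv2.CHAIN_APPROX_NONE)[0][0].reshape(-1,2)
w=onplane(c,cn,.033)[:,:2];A=np.c_[w,np.ones(len(w))];q=np.linalg.lstsq(A,(w**2).sum(1),rcond=None)[0];print(q[:2]/2,np.sqrt(q[2]+(q[:2]**2).sum()/4))
for z in (.033,.083):
  p=proj(c,ring(*(q[:2]/2),z,.038 if z<.05 else .014));cv2.polylines(im,[np.round(p*8).astype(int)],True,(0,255,255),1,16,3)
tc=cam("top")
for z in (.033,.083):
  p=proj(tc,ring(*(q[:2]/2),z,.038 if z<.05 else .014));cv2.polylines(t,[np.round(p*8).astype(int)],True,(0,255,255),1,16,3)
cv2.imwrite("pics/c2.png",np.hstack([cv2.resize(im[180:300,250:370],(400,400)),cv2.resize(t[224:344,255:375],(400,400))]))
a=o["tcp_rot"];print(R.from_rotvec(a).as_matrix().round(3))
```

```text
[[0.43154831 0.01939057 0.033     ]] [[0.43131343 0.0194948  0.083     ]]
[0.43218218 0.01899276] 0.03654314226859033
[[-0.969  0.246 -0.002]
 [ 0.246  0.969 -0.004]
 [ 0.001 -0.004 -1.   ]]
```

View pics/c2.png

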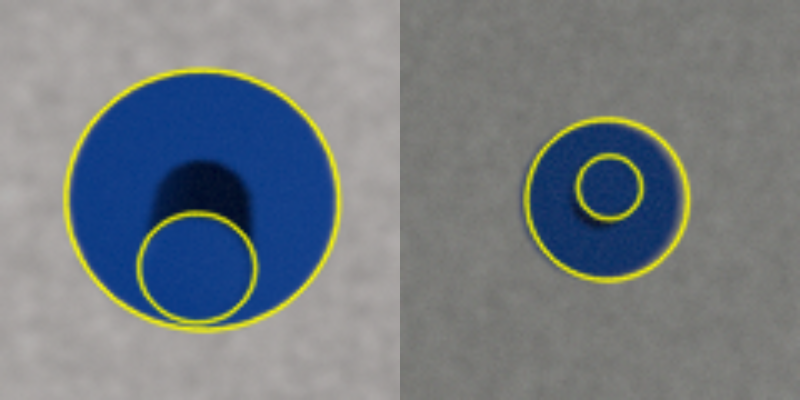

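```bash
python3 -m crank '{"hand":[1,1,1,1,1,1,1,1,1,1],"offset":[[0.3,-0.15,-0.1],[0.28,-0.16,-0.3],[0,0,-0.4],[0,0,-0.4],[0,0,-0.3],[0,0,0],[0,0,0],[0,0,0],[0,0,0],[0,0,0]],"twist":[0,0,0,0,0,0,0,0,0,0]}'
```

```text
t: 2.65
tool_pos: [0.433, 0.0165, 0.1133]
tcp_rot: [0.392, 3.116, -0.005]
wrist_force: [0.3, 1.0, 0.9]
width: 0.0851
```

```bash
python3 -m crank '{"hand":[1,1,1,1,1,1,0.3,0,0,0],"offset":[[-0.02,0.05,-0.3],[0,0,-0.4],[0,0,-0.3],[0,0,-0.17],[0,0,0],[0,0,0],[0,0,0],[0,0,0],[0,0,0],[0,0,0]],"twist":[0,0,0,0,0,0,0,0,0,0]}' 40
```

```text
t: 3.9
tool_pos: [0.4335, 0.0196, 0.0439]
tcp_rot: [0.392, 3.111, -0.003]
wrist_force: [-0.2, 1.1, 2.4]
width: 0.0261
```

```bash
python3 w.py pics/w3.png
```

```text
3.9 [0.43353561 0.01961038 0.04385959] [ 0.39185922  3.11104665 -0.00322906] [-0.20020756  1.063769    2.39607966] 0.026111089731648104
[  246   190   151   156 15832] [320.46905003 260.50227388]
```

View pics/w3.png

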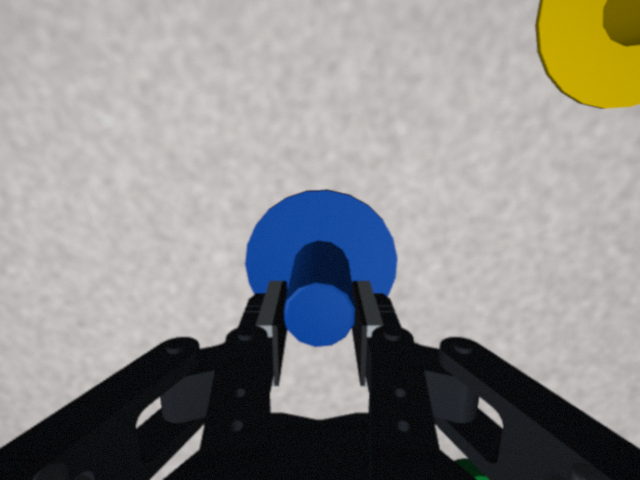

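The fingers hold the knob squarely at (320,310), with the disc centred under it. I'll grip harder and lift.

```bash
python3 -m crank '{"hand":[0,0,0,0,0,0,0,0,0,0],"offset":[[0,0,0],[0,0,0],[0,0,0.15],[0,0,0.3],[0,0,0.4],[0,0,0.5],[0,0,0.5],[0,0,0.4],[0,0,0.15],[0,0,0]],"twist":[0,0,0,0,0,0,0,0,0,0]}' 70; python3 w.py pics/w4.png
```

```text
t: 5.2
tool_pos: [0.4317, 0.0191, 0.1948]
tcp_rot: [0.392, 3.112, -0.005]
wrist_force: [-0.5, -0.6, -2.7]
width: 0.0251
5.2 [0.43174031 0.01908169 0.19477404] [ 0.3922764   3.11230098 -0.0047883 ] [-0.53498183 -0.61427571 -2.69821384] 0.02512032385060103
[  246   191   151   155 15758] [320.45392816 260.39230867]
[   0  387   65   61 1918] [ 23.18039625 408.51511992]
```

View pics/w4.png

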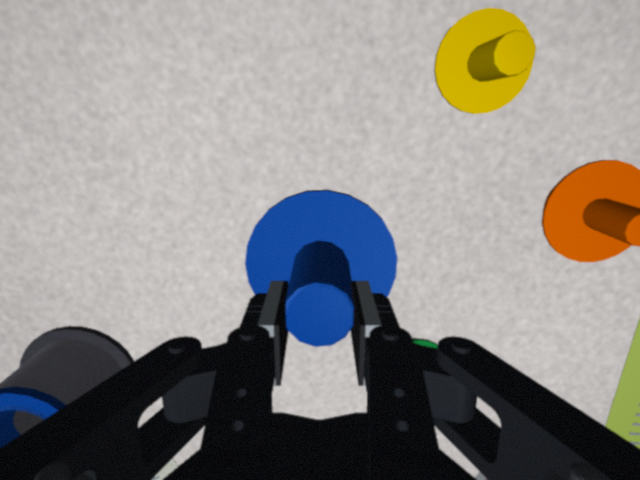

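The stopper is held and unchanged in the grip: wrist force is down 2.7 N and the view is identical. Next I'll go to a spot beside the jar for a wrist view of the mouth.

```bash
python3 -m crank '{"hand":[0,0,0,0,0,0,0,0,0,0],"offset":[[0.25,-0.3,0],[0.5,-0.6,0],[0.6,-0.7,0],[0.6,-0.7,0],[0.6,-0.7,0],[0.6,-0.7,0],[0.4,-0.5,0],[0.2,-0.2,0],[0,0,0],[0,0,0]],"twist":[0,0,0,0,0,0,0,0,0,0]}' 70; python3 w.py pics/w5.png
```

```text
t: 6.5
tool_pos: [0.6581, -0.2522, 0.1796]
tcp_rot: [-0.384, -3.103, 0.002]
wrist_force: [-0.2, -0.1, -2.2]
width: 0.0251
6.5 [ 0.65808211 -0.25215833  0.17955823] [-3.84436148e-01 -3.10339514e+00  2.23237267e-03] [-0.2361083  -0.09229677 -2.15115715] 0.025084363170683688
[  153     7   164   173 18733] [233.26829659  92.37041584]
[  246   191   151   155 15757] [320.51786508 260.38731992]
```

View pics/w5.png

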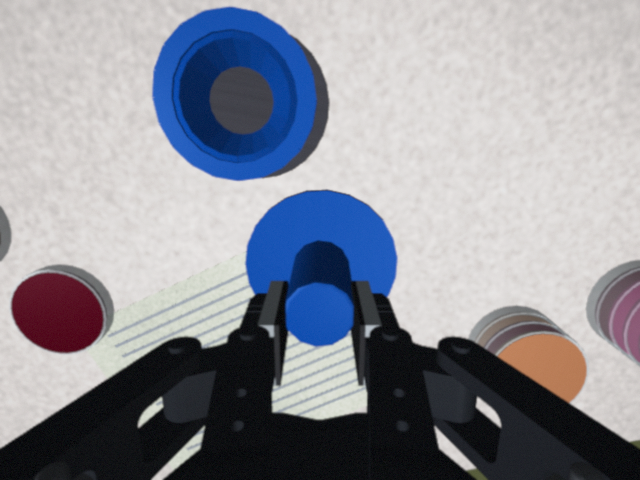

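The jar collar is centred at (235,94) with its mouth around (235,95), and the held disc is at (321,260).

Run:
```python
from h import *
from scipy.optimize import least_squares
o=get_obs();c=cam("wrist",o);im=cv2.imread("pics/w5.png");p0=o["tool_pos"]
Rm=R.from_rotvec(o["tcp_rot"]).as_matrix();print(Rm.round(4))
m=cv2.inRange(cv2.cvtColor(im,cv2.COLOR_BGR2HSV),(105,130,40),(130,255,255)); k,l,s,ce=cv2.connectedComponentsWithStats(m)
def fit(w):
  A=np.c_[w,np.ones(len(w))];q=np.linalg.lstsq(A,(w**2).sum(1),rcond=None)[0];return q[:2]/2,np.sqrt(q[2]+(q[:2]**2).sum()/4)
def con(j): return cv2.findContours((l==j).astype('uint8'),0,cv2.CHAIN_APPROX_NONE)[0][0].reshape(-1,2)
J=fit(onplane(c,con(l[20,235]),.09)[:,:2]);print("jar",J)
cn=con(l[220,320]);cn=cn[cn[:,1]<270]
zd=p0[2]-.0109
D=fit(onplane(c,cn,zd)[:,:2]);print("disc",D,D[0]-p0[:2])
print("knobtop",onplane(c,[(320,314)],p0[2]+.0391)-p0)
print("foot est", )
for (x,y),z,r in((J[0],.09,.035),(J[0],.09,.05),(J[0],.068,.022),(D[0],zd,.038)):
  cv2.polylines(im,[np.round(proj(c,ring(x,y,z,r))*8).astype(int)],True,(0,255,255),1,16,3)
t=cv2.imread("pics/top0.png")
for z,r in((.09,.035),(.09,.05),(.068,.022)):
  cv2.polylines(t,[np.round(proj(cam("top"),ring(*J[0],z,r))*8).astype(int)],True,(0,255,255),1,16,3)
cv2.imwrite("pics/c5.png",np.hstack([cv2.resize(im[0:280,130:410],(400,400)),cv2.resize(t[140:260,445:565],(400,400))]))
```

```text
[[-9.697e-01  2.439e-01 -1.460e-02]
 [ 2.439e-01  9.698e-01  3.000e-04]
 [ 1.420e-02 -3.200e-03 -9.999e-01]]
jar (array([ 0.56428772, -0.28216005]), np.float64(0.05099969771572792))
disc (array([ 0.65676834, -0.24956623]), np.float64(0.03681518782451749)) [-0.00126074  0.00255139]
knobtop [[-0.00079484  0.00208803  0.0391    ]]
foot est
```

View pics/c5.png

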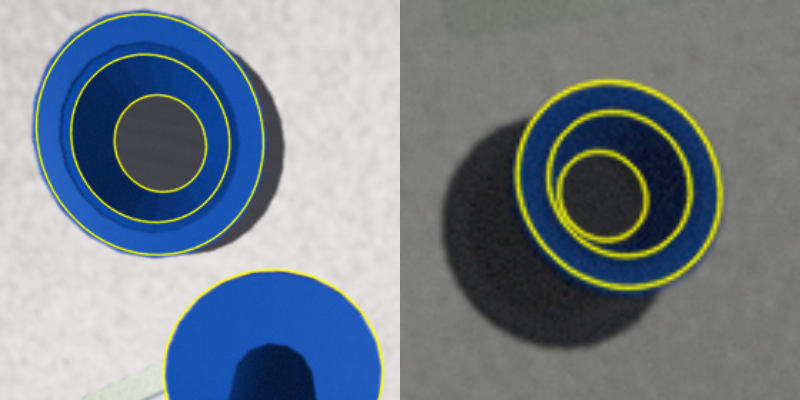

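```bash
python3 -m crank '{"hand":[0,0,0,0,0,0,0,0,0,0],"offset":[[-0.25,-0.1,0],[-0.4,-0.14,0],[-0.4,-0.14,0],[-0.3,-0.1,0],[-0.19,-0.06,0],[0,0,0],[0,0,-0.2],[0,0,-0.2],[0,0,0],[0,0,0]],"twist":[0,0,0,0,0,0,0,0,0,0]}' 70; python3 w.py pics/w6.png
```

```text
t: 7.8
tool_pos: [0.5624, -0.28, 0.1536]
tcp_rot: [-0.375, -3.104, 0.001]
wrist_force: [0.1, 1.0, -2.2]
width: 0.0254
7.8 [ 0.56243485 -0.27998935  0.15361145] [-3.75275572e-01 -3.10370006e+00  9.15733562e-04] [ 0.08335011  1.0270429  -2.20134791] 0.025382273736931655
[  232   156   165   190 21708] [315.50870647 242.21803022]
```

View pics/w6.png

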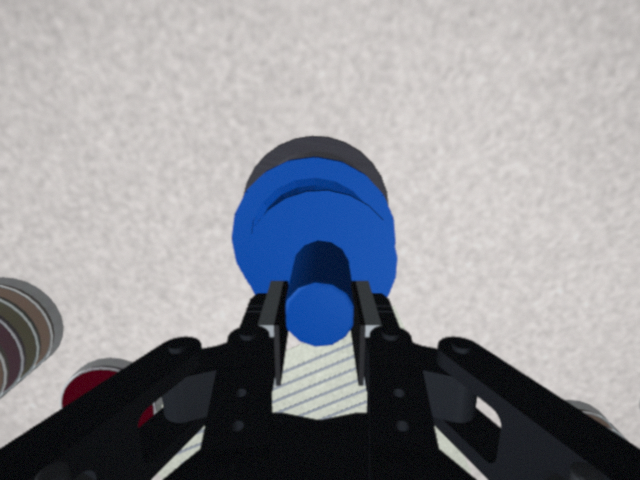

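The disc sits slightly right of the collar, so I'll correct by +3 mm in x and -5 mm in y, then lower partway.

```bash
python3 -m crank '{"hand":[0,0,0,0,0,0,0,0,0,0],"offset":[[0.05,-0.08,0],[0,0,0],[0,0,0],[0,0,-0.1],[0,0,-0.15],[0,0,-0.15],[0,0,-0.1],[0,0,0],[0,0,0],[0,0,0]],"twist":[0,0,0,0,0,0,0,0,0,0]}' 70; python3 w.py pics/w7.png
python3 - <<'E'
from h import *
cv2.imwrite("pics/s7.png",cv2.resize(read_camera("scene")[270:470,30:270],(720,600)))
E
```

```text
t: 9.1
tool_pos: [0.5657, -0.2852, 0.1217]
tcp_rot: [-0.375, -3.104, 0.001]
wrist_force: [-0.2, -0.1, -2.1]
width: 0.0256
9.1 [ 0.56573804 -0.28518475  0.12166134] [-3.75378197e-01 -3.10404572e+00  1.05519199e-03] [-0.2199587  -0.11143218 -2.1263186 ] 0.025574851194921804
[  227   153   187   193 24942] [319.89451528 240.42679015]
```

View pics/w7.png

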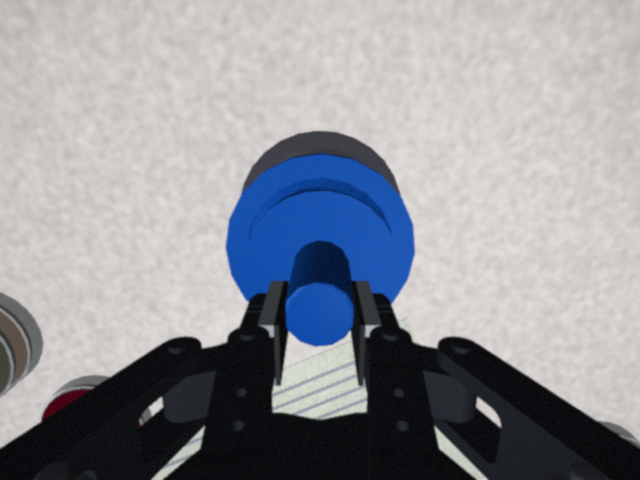

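View pics/s7.png

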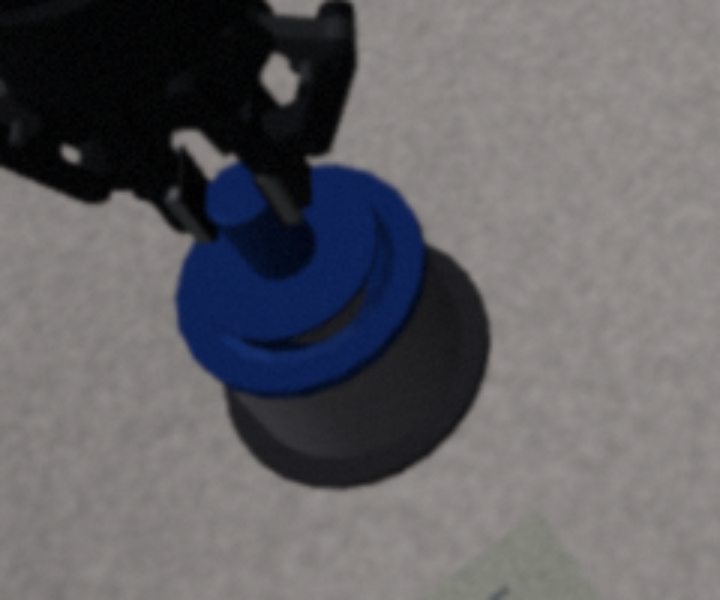

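It's centred in the collar with no contact. Lowering the rest of the way gently.

```bash
python3 -m crank '{"hand":[0,0,0,0,0,0,0,0,0,0],"offset":[[0,0,-0.06],[0,0,-0.05],[0,0,-0.04],[0,0,-0.03],[0,0,-0.02],[0,0,0],[0,0,0],[0,0,0],[0,0,0],[0,0,0]],"twist":[0,0,0,0,0,0,0,0,0,0]}' 70; python3 -c "
from cell import *;o=get_obs();print(o['tool_pos'],o['wrist_force'],o['torque'])"
```

```text
t: 10.45
tool_pos: [0.5649, -0.2854, 0.1097]
tcp_rot: [-0.376, -3.103, 0.002]
wrist_force: [-1.8, 1.3, 1.0]
width: 0.0253
[ 0.56492995 -0.28535474  0.10974946] [-1.75594881  1.30714951  1.04431659] [ 0.11219914  0.26372855 -0.00316577]
```

```bash
python3 -m crank '{"hand":[0,0,0,0,0,0,0,0,0,0],"offset":[[0,0,-0.015],[0,0,-0.015],[0,0,0],[0,0,0],[0,0,0],[0,0,0],[0,0,0],[0,0,0],[0,0,0],[0,0,0]],"twist":[0,0,0,0,0,0,0,0,0,0]}' 30; python3 -c "
from cell import *;o=get_obs();print(o['tool_pos'],o['wrist_force'],o['torque'])"
```

```text
t: 11.7
tool_pos: [0.5648, -0.2853, 0.1095]
tcp_rot: [-0.376, -3.103, 0.002]
wrist_force: [-1.8, 0.4, 3.0]
width: 0.0251
[ 0.56478513 -0.28530578  0.10952323] [-1.84372389  0.36324571  2.9974032 ] [0.06984096 0.43426829 0.06329386]
```

It has seated, since force rises without travel. I'll release to a partial opening.

```bash
python3 -m crank '{"hand":[0.36,0.4,0.5,0.6,0.65,0.65,0.65,0.65,0.65,0.65],"offset":[[0,0,0],[0,0,0],[0,0,0],[0,0,0],[0,0,0],[0,0,0],[0,0,0],[0,0,0],[0,0,0],[0,0,0]],"twist":[0,0,0,0,0,0,0,0,0,0]}' 30; python3 w.py pics/w8.png
python3 - <<'E'
from h import *
cv2.imwrite("pics/s8.png",cv2.resize(read_camera("scene")[270:470,30:270],(720,600)))
E
```

```text
t: 12.95
tool_pos: [0.5651, -0.2854, 0.1093]
tcp_rot: [-0.376, -3.104, 0.002]
wrist_force: [0.6, -0.3, 0.5]
width: 0.0554
12.95 [ 0.56509106 -0.28538799  0.10928765] [-3.76181184e-01 -3.10359939e+00  2.26605450e-03] [ 0.64797069 -0.33775559  0.46941729] 0.05541902052964742
[  222   156   199   190 28654] [320.45847002 249.62148391]
```

View pics/w8.png

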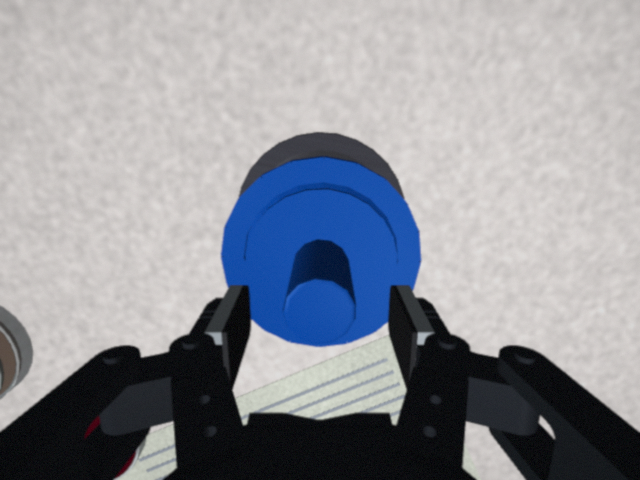

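View pics/s8.png

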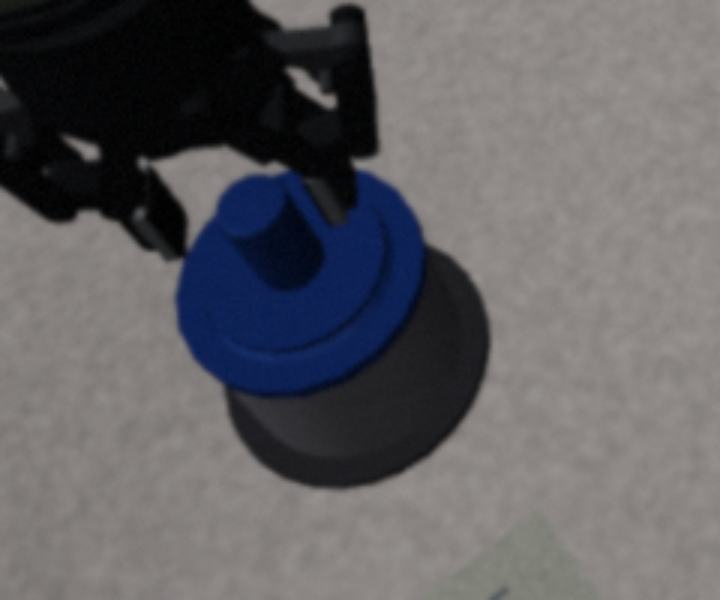

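The stopper appears seated: the disc is concentric in the collar and the knob is free between the pads. I'll check level and height with model overlays before the rock.

```bash
cat > ov.py <<'E'
from h import *
import sys
J=np.array([.5643,-.2822])
def model(pivdir,deg,z0=.065,xy=J,dz=0):
    """rings of stopper, tilted by deg about the rim point in direction pivdir"""
    d=np.array([np.cos(pivdir),np.sin(pivdir),0]);ax=np.cross([0,0,1],d)
    piv=np.r_[xy,.09]+.035*d
    Rm=R.from_rotvec(ax*np.radians(deg)).as_matrix()
    return [(ring(*xy,z0+h+dz,r)-piv)@Rm.T+piv for h,r in((.033,.038),(.083,.014))]
def draw(c,im,ms,col):
    for q in ms: cv2.polylines(im,[np.round(proj(c,q)*8).astype(int)],True,col,1,16,3)
def both(wf,sf,o,deg,pd,out):
    w=cv2.imread(wf);s=cv2.imread(sf)
    for c,im in((cam("wrist",o),w),(cam("scene"),s)):
        for dg,col in zip(deg,((0,255,255),(0,0,255),(0,255,0))): draw(c,im,model(pd,dg),col)
    cv2.imwrite(out,np.hstack([cv2.resize(w[130:370,200:440],(400,400)),cv2.resize(s[280:430,60:210],(400,400))]))
E
python3 - <<'E'
from ov import *
o=get_obs();cv2.imwrite("pics/s9.png",read_camera("scene"))
both("pics/w8.png","pics/s9.png",o,[0,5],1.32,"pics/o9.png")
E
```

```text
(no output)
```

View pics/o9.png

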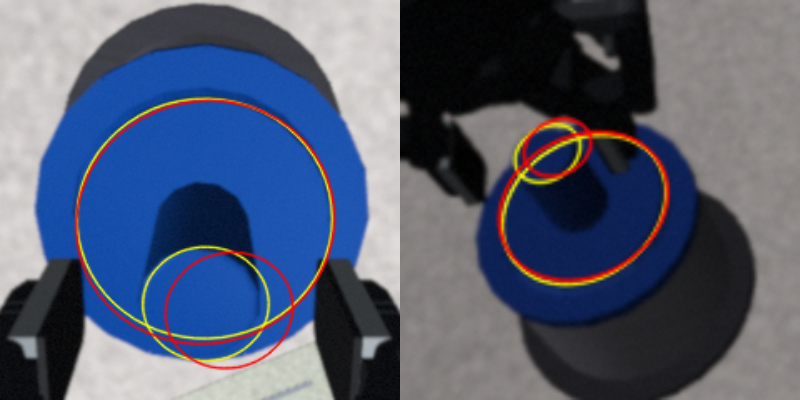

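The level, fully-home model (yellow) fits in both views within calibration. Next I'll raise the fingertips to the upper knob and narrow the cage.

```bash
python3 -m crank '{"hand":[0.65,0.65,0.65,0.5,0.5,0.5,0.5,0.5,0.5,0.5],"offset":[[0,0,0.15],[0,0,0.15],[0,0,0],[0,0,0],[0,0,0],[0.05,0.2,0],[0,0,0],[0,0,0],[0,0,0],[0,0,0]],"twist":[0,0,0,0,0,0,0,0,0,0]}' 30; python3 w.py pics/w10.png
```

```text
t: 14.35
tool_pos: [0.5684, -0.2723, 0.1286]
tcp_rot: [-0.376, -3.104, 0.002]
wrist_force: [0.2, 0.1, 0.4]
width: 0.0429
14.35 [ 0.56835866 -0.27226868  0.12857969] [-3.75563187e-01 -3.10364311e+00  2.17787719e-03] [0.15012052 0.13107802 0.37090018] 0.04294020221134421
[  206   153   182   175 23984] [298.33097065 238.1746998 ]
```

View pics/w10.png

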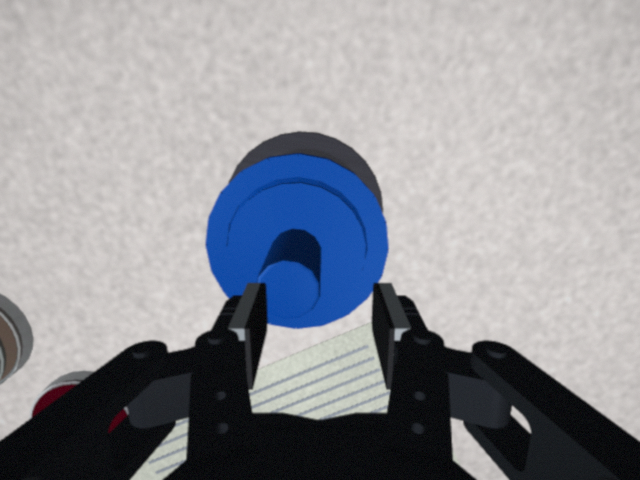

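Run:
```python
from ov import *
o=get_obs();cv2.imwrite("pics/s10.png",read_camera("scene"))
both("pics/w10.png","pics/s10.png",o,[0,5,10],1.32,"pics/o10.png")
```

```text
(no output)
```

View pics/o10.png

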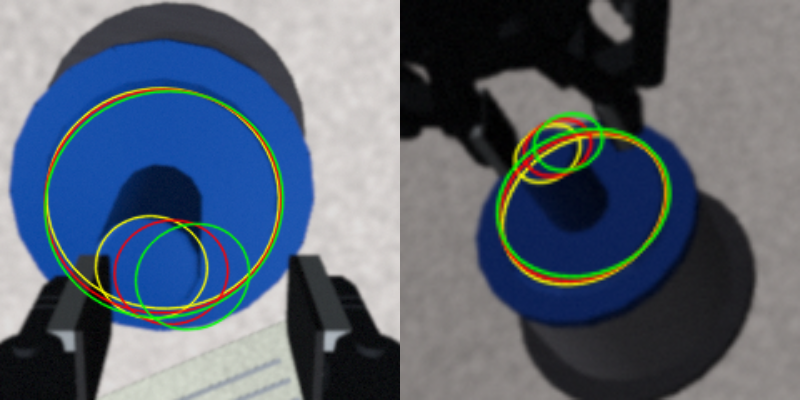

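Still level, with the pad just at the knob. Pushing 6 mm.

```bash
python3 -m crank '{"hand":[0.5,0.5,0.5,0.5,0.5,0.5,0.5,0.5,0.5,0.5],"offset":[[0.005,0.025,0],[0.01,0.025,0],[0.005,0.025,0],[0.005,0.025,0],[0,0,0],[0,0,0],[0,0,0],[0,0,0],[0,0,0],[0,0,0]],"twist":[0,0,0,0,0,0,0,0,0,0]}' 30; python3 w.py pics/w11.png;  python3 - <<'E'
from ov import *
o=get_obs();cv2.imwrite("pics/s11.png",read_camera("scene"))
both("pics/w11.png","pics/s11.png",o,[0,5,10],1.32,"pics/o11.png")
E
```

```text
t: 15.7
tool_pos: [0.57, -0.2659, 0.1286]
tcp_rot: [-0.376, -3.104, 0.002]
wrist_force: [0.4, 0.3, -0.6]
width: 0.0429
15.7 [ 0.56995099 -0.2659461   0.12861671] [-3.75800752e-01 -3.10373349e+00  2.18366360e-03] [ 0.42324687  0.32770287 -0.59351916] 0.04286868794410115
[  195   153   181   175 23723] [286.91792775 237.37069511]
```

View pics/o11.png

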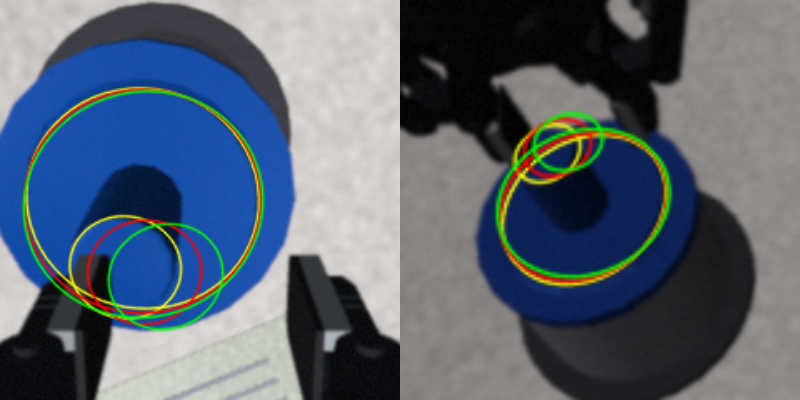

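The knob has not tilted yet. I'll look closer at where the fingertip is relative to the knob.

Run:
```python
from ov import *
w=cv2.imread("pics/w11.png");s=cv2.imread("pics/s11.png")
cv2.imwrite("pics/z11.png",np.hstack([cv2.resize(w[220:360,190:330],(400,400),interpolation=2),cv2.resize(s[290:370,70:150],(400,400),interpolation=2)]))
```

```text
(no output)
```

View pics/z11.png

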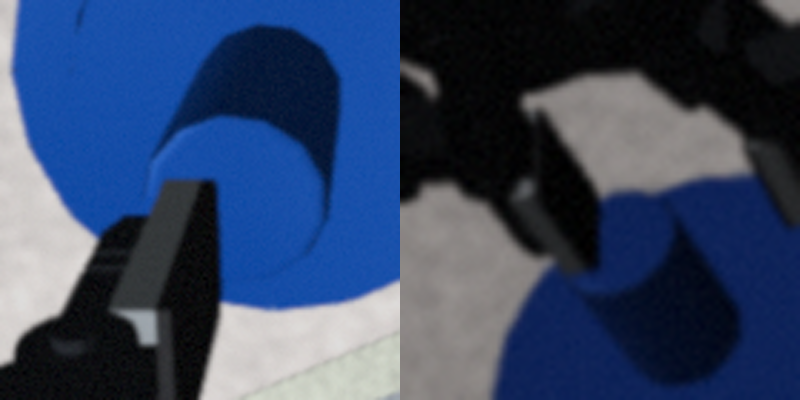

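The fingertip is above the knob top: partly open, the pads sit farther back than I assumed. I'll re-centre, lower 16 mm, and approach until contact.

```bash
python3 -m crank '{"hand":[0.5,0.5,0.5,0.5,0.5,0.5,0.5,0.5,0.5,0.5],"offset":[[-0.04,-0.16,0],[-0.04,-0.16,0],[0,0,0],[0,0,-0.13],[0,0,-0.14],[0,0,0],[0.03,0.1,0],[0,0,0],[0,0,0],[0,0,0]],"twist":[0,0,0,0,0,0,0,0,0,0]}' 30; python3 w.py pics/w12.png;  python3 - <<'E'
from ov import *
o=get_obs();cv2.imwrite("pics/s12.png",read_camera("scene"))
both("pics/w12.png","pics/s12.png",o,[0,5,10],1.32,"pics/o12.png")
E
```

```text
t: 17.05
tool_pos: [0.5668, -0.2798, 0.1112]
tcp_rot: [-0.375, -3.104, 0.002]
wrist_force: [0.1, -0.3, -0.2]
width: 0.0428
17.05 [ 0.56675933 -0.27980236  0.11116903] [-3.75317665e-01 -3.10364858e+00  1.93644921e-03] [ 0.12000277 -0.29546181 -0.16946059] 0.042758861848200796
[  211   155   198   189 27236] [310.40699809 245.91716845]
```

View pics/o12.png

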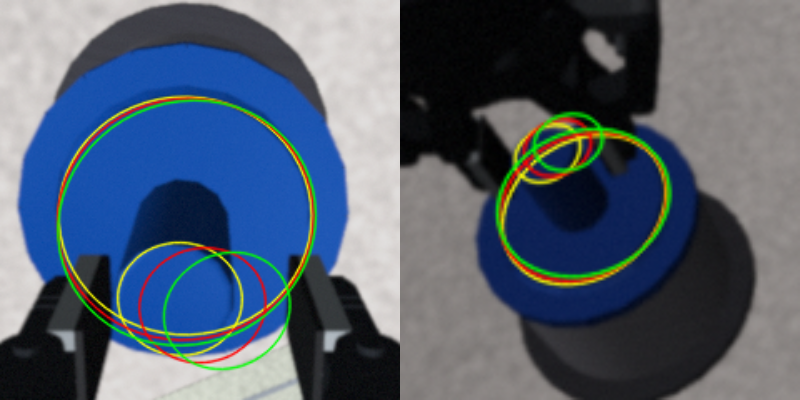

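The gap is now about 1 mm with the pad beside the knob. Pushing about 7 mm.

```bash
python3 -m crank '{"hand":[0.5,0.5,0.5,0.5,0.5,0.5,0.5,0.5,0.5,0.5],"offset":[[0.005,0.03,0],[0.01,0.03,0],[0.005,0.03,0],[0.005,0.025,0],[0,0,0],[0,0,0],[0,0,0],[0,0,0],[0,0,0],[0,0,0]],"twist":[0,0,0,0,0,0,0,0,0,0]}' 30; python3 w.py pics/w13.png;  python3 - <<'E'
from ov import *
o=get_obs();cv2.imwrite("pics/s13.png",read_camera("scene"))
both("pics/w13.png","pics/s13.png",o,[0,5,10],1.32,"pics/o13.png")
E
```

```text
t: 18.4
tool_pos: [0.5681, -0.2737, 0.1114]
tcp_rot: [-0.377, -3.104, 0.004]
wrist_force: [-0.7, -1.5, 0.5]
width: 0.0426
18.4 [ 0.56811674 -0.27365964  0.11137903] [-0.37681367 -3.10375969  0.00432595] [-0.71753081 -1.46229938  0.47944594] 0.042556443027448404
[  199   155   197   189 27184] [299.46531048 245.77144644]
```

View pics/o13.png

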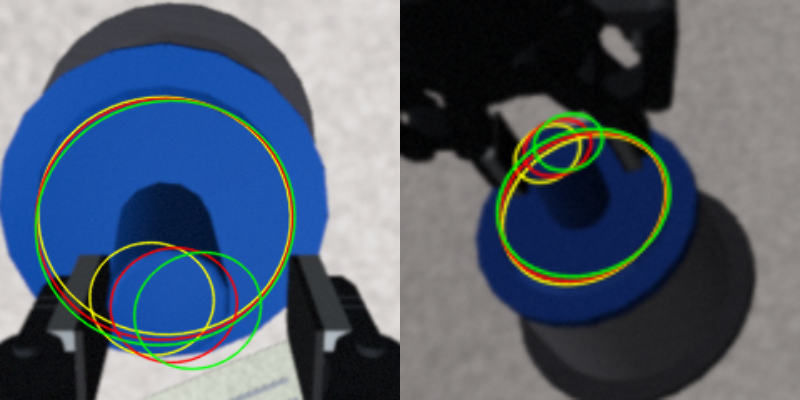

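It's rocking, at about 5°, with 1.6 N of resistance. Pushing about 4 mm more.

```bash
python3 -m crank '{"hand":[0.5,0.5,0.5,0.5,0.5,0.5,0.5,0.5,0.5,0.5],"offset":[[0.005,0.025,0],[0.005,0.025,0],[0.005,0.02,0],[0,0,0],[0,0,0],[0,0,0],[0,0,0],[0,0,0],[0,0,0],[0,0,0]],"twist":[0,0,0,0,0,0,0,0,0,0]}' 30; python3 w.py pics/w14.png;  python3 - <<'E'
from ov import *
o=get_obs();cv2.imwrite("pics/s14.png",read_camera("scene"))
both("pics/w14.png","pics/s14.png",o,[0,5,10],1.32,"pics/o14.png")
E
```

```text
t: 19.75
tool_pos: [0.5691, -0.2701, 0.1118]
tcp_rot: [-0.378, -3.104, 0.006]
wrist_force: [-0.4, -3.4, 2.7]
width: 0.0427
19.75 [ 0.56910715 -0.27008071  0.1118093 ] [-0.37777648 -3.10437232  0.00643799] [-0.37819944 -3.37328798  2.72046622] 0.042669404872184506
[  193   155   196   191 27171] [292.96886386 245.42199404]
```

View pics/o14.png

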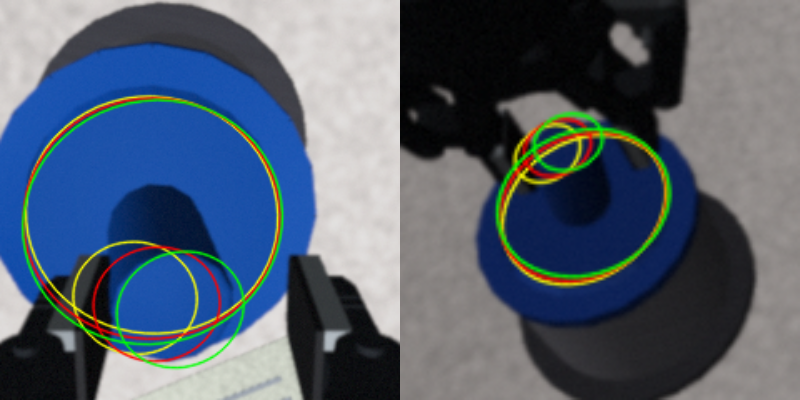

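```bash
python3 -m crank '{"hand":[0.5,0.5,0.5,0.5,0.5,0.5,0.5,0.5,0.5,0.5],"offset":[[0.005,0.02,0],[0,0.01,0],[0,0,0],[0,0,0],[0,0,0],[0,0,0],[0,0,0],[0,0,0],[0,0,0],[0,0,0]],"twist":[0,0,0,0,0,0,0,0,0,0]}' 30; python3 w.py pics/w15.png;  python3 - <<'E'
from ov import *
o=get_obs();cv2.imwrite("pics/s15.png",read_camera("scene"))
both("pics/w15.png","pics/s15.png",o,[0,10],1.32,"pics/o15.png")
w=cv2.imread("pics/w15.png");draw(cam("wrist",o),w,model(1.32,10),(0,255,0))
a=cv2.imread("pics/s9.png");b=cv2.imread("pics/s15.png")
cv2.imwrite("pics/z15.png",np.hstack([cv2.resize(x,(266,400),interpolation=2) for x in(w[240:360,220:300+0],)]+[cv2.resize(x[300:380,85:138],(266,400),interpolation=2) for x in(a,b)]))
E
```

```text
t: 21.1
tool_pos: [0.5695, -0.2685, 0.1121]
tcp_rot: [-0.378, -3.105, 0.008]
wrist_force: [-0.7, -4.7, 4.3]
width: 0.0427
21.1 [ 0.56950061 -0.26853323  0.1120779 ] [-0.37801939 -3.10482588  0.00757142] [-0.73195429 -4.69698643  4.32372341] 0.04270085654327111
[  190   155   196   192 27151] [290.21163125 245.36820007]
```

View pics/o15.png

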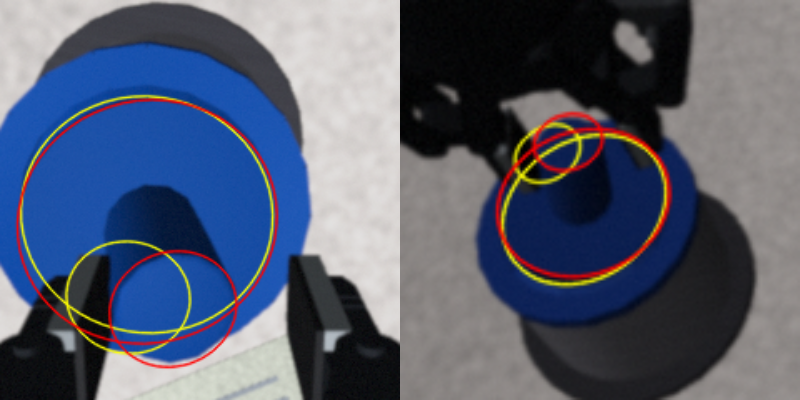

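View pics/z15.png

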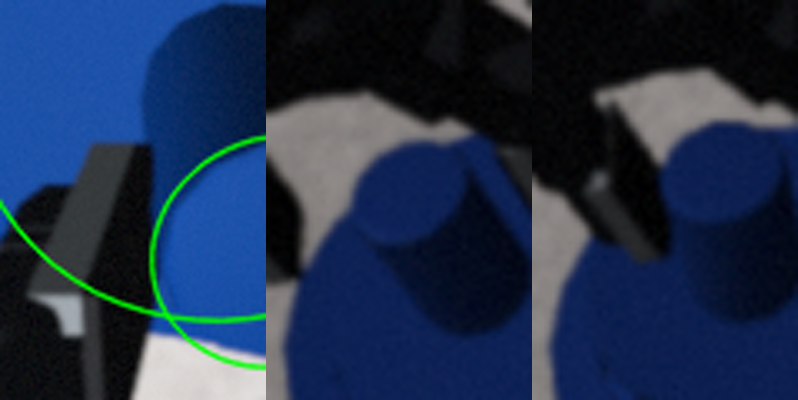

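Both views now show the knob tilted by about 10–11°. I'll let it fall back by withdrawing the pad to centre.

```bash
python3 -m crank '{"hand":[0.5,0.5,0.5,0.5,0.5,0.5,0.65,0.65,0.65,0.65],"offset":[[-0.01,-0.05,0],[-0.01,-0.05,0],[-0.02,-0.06,0],[-0.01,-0.06,0],[-0.01,-0.06,0],[0,0,0],[0,0,0],[0,0,0],[0,0,0],[0,0,0]],"twist":[0,0,0,0,0,0,0,0,0,0]}' 30; python3 w.py pics/w16.png;  python3 - <<'E'
from ov import *
o=get_obs();cv2.imwrite("pics/s16.png",read_camera("scene"))
both("pics/w16.png","pics/s16.png",o,[0],1.32,"pics/o16.png")
E
```

```text
t: 22.45
tool_pos: [0.5657, -0.2842, 0.1112]
tcp_rot: [-0.376, -3.104, 0.002]
wrist_force: [0.4, -0.3, 0.7]
width: 0.0556
22.45 [ 0.56570583 -0.28422209  0.11117194] [-3.75887964e-01 -3.10364751e+00  2.07996012e-03] [ 0.38992652 -0.31101349  0.7090172 ] 0.055565751682615974
[  220   155   197   189 28317] [318.38061942 248.1214818 ]
```

View pics/o16.png

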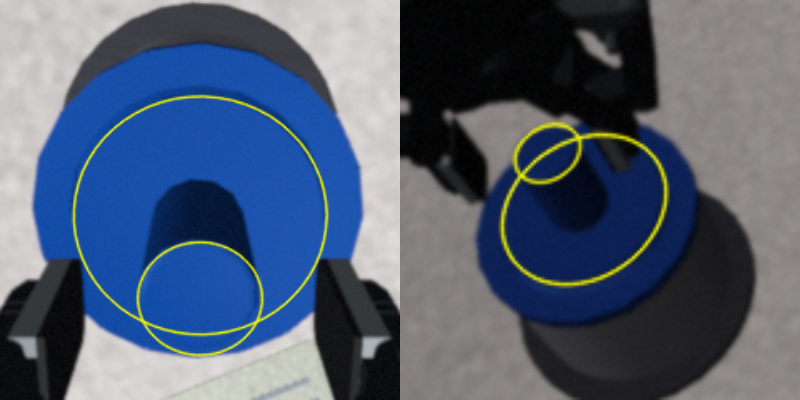

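It has settled back onto the home model. I'll open and lift well clear.

```bash
python3 -m crank '{"hand":[0.8,0.9,0.9,0.9,0.9,0.9,0.9,0.9,0.9,0.9],"offset":[[0,0,0],[0,0,0],[0,0,0.3],[0,0,0.5],[0,0,0.6],[0,0,0.5],[0,0,0.3],[0.3,0,0.1],[0.4,0,0],[0,0,0]],"twist":[0,0,0,0,0,0,0,0,0,0]}' 30; python3 w.py pics/w17.png;  python3 - <<'E'
from ov import *
o=get_obs();cv2.imwrite("pics/s17.png",read_camera("scene"));cv2.imwrite("pics/t17.png",read_camera("top"))
w=cv2.imread("pics/w17.png");draw(cam("wrist",o),w,model(0,0),(0,255,255));cv2.imwrite("pics/ow17.png",w)
a=cv2.imread("pics/s9.png");b=cv2.imread("pics/s17.png")
cv2.imwrite("pics/z17.png",np.hstack([cv2.resize(x[300:400,75:175],(400,400),interpolation=2) for x in(a,b)]))
E
```

```text
t: 23.8
tool_pos: [0.608, -0.2841, 0.2541]
tcp_rot: [-0.376, -3.104, 0.002]
wrist_force: [-0.4, -0.6, -1.0]
width: 0.0768
23.8 [ 0.60795259 -0.28406789  0.25414304] [-3.76353269e-01 -3.10355949e+00  2.05155501e-03] [-0.43370782 -0.58703635 -1.04129856] 0.0767608322394054
[  247    90   121   124 11621] [307.22347474 151.47044144]
```

View pics/ow17.png

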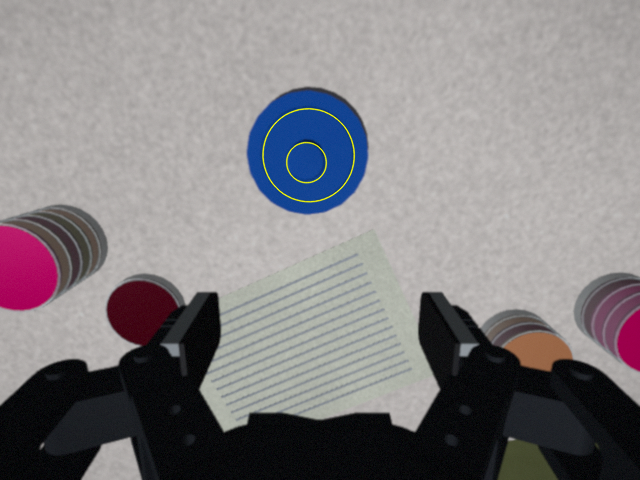

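View pics/z17.png

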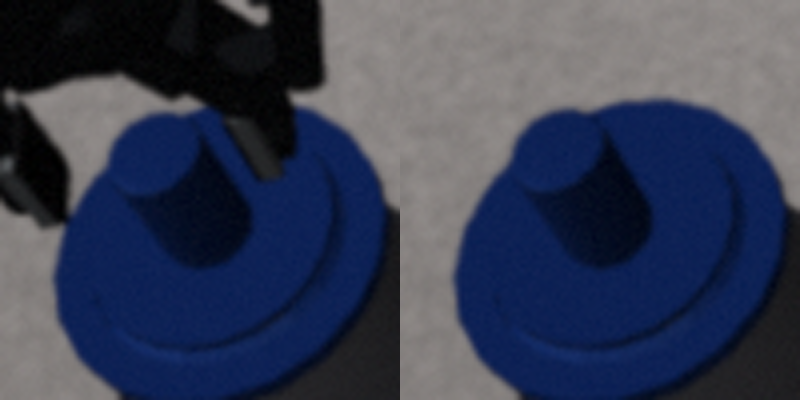

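View pics/s17.png

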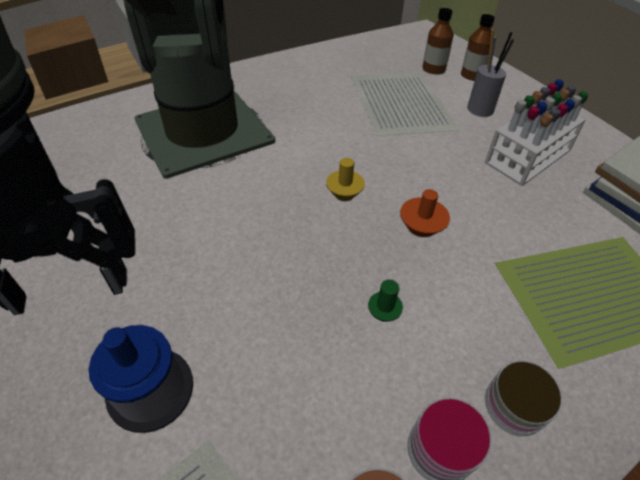

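In the final scene view the orange, green and yellow stoppers are unmoved and the knob looks nearly identical to before the rock. There may be a shift of about 1 px at the knob top between before (s9) and after (s17), so I'll quantify it.

Run:
```python
from ov import *
g=lambda f:cv2.cvtColor(cv2.imread(f),cv2.COLOR_BGR2GRAY)
b=g("pics/s17.png")
for nm in("s9","s10","s16"):
  a=g(f"pics/{nm}.png")
  for lab,(x0,y0,x1,y1) in(("top",(100,327,128,352)),("topL",(102,325,118,346)),("disc",(105,378,165,392)),("jar",(110,400,190,425)),("mid",(106,340,138,372))):
    T=b[y0:y1,x0:x1];S=a[y0-4:y1+4,x0-4:x1+4]
    r=cv2.matchTemplate(cv2.resize(S,None,fx=8,fy=8,interpolation=2),cv2.resize(T,None,fx=8,fy=8,interpolation=2),5)
    _,v,_,l=cv2.minMaxLoc(r);print(nm,lab,"moved to s17 by",4-l[0]/8,4-l[1]/8,round(v,3))
c=cam("scene")
for pd in(0,1.32,2.9):
 for d in(0,1,2):print(pd,d,proj(c,model(pd,d)[1]).mean(0))
a=cv2.imread("pics/s17.png")
draw(c,a,model(0,0),(0,255,255))
t=cv2.imread("pics/t17.png");t2=t.copy();draw(cam("top"),t2,model(0,0,xy=np.array([.562,-.2803])),(0,255,255))
cv2.imwrite("pics/z18.png",np.hstack([cv2.resize(x,(400,400),interpolation=2) for x in(t[140:240,460:560],t2[140:240,460:560])]))
w=cv2.imread("pics/w17.png");o=get_obs();w2=w.copy();draw(cam("wrist",o),w2,model(0,0),(0,255,255))
cv2.imwrite("pics/z19.png",np.hstack([cv2.resize(np.clip(x[80:220,240:380]*1.5,0,255).astype('uint8'),(400,400),interpolation=2) for x in(w,w2)]))
```

```text
s9 top moved to s17 by 0.75 -0.625 0.997
s9 topL moved to s17 by 0.75 -0.75 0.998
s9 disc moved to s17 by 0.125 -0.125 0.953
s9 jar moved to s17 by 0.0 0.0 0.999
s9 mid moved to s17 by 0.375 -0.5 0.974
s10 top moved to s17 by -4.0 1.25 0.764
s10 topL moved to s17 by -2.5 0.75 0.889
s10 disc moved to s17 by 0.125 -0.125 0.952
s10 jar moved to s17 by 0.0 0.0 0.999
s10 mid moved to s17 by 0.375 -0.5 0.976
s16 top moved to s17 by 0.0 0.0 0.998
s16 topL moved to s17 by 0.0 0.0 0.999
s16 disc moved to s17 by 0.0 0.0 0.959
s16 jar moved to s17 by 0.0 0.0 0.999
s16 mid moved to s17 by 0.125 0.0 0.98
0 0 [114.93532836 337.16581715]
0 1 [114.96893379 337.59914804]
0 2 [115.01007    338.04894122]
1.32 0 [114.93532836 337.16581715]
1.32 1 [115.64157481 336.72002541]
1.32 2 [116.36331116 336.27927926]
2.9 0 [114.93532836 337.16581715]
2.9 1 [114.75964212 336.14404377]
2.9 2 [114.5896032  335.12271921]
```

View pics/z18.png

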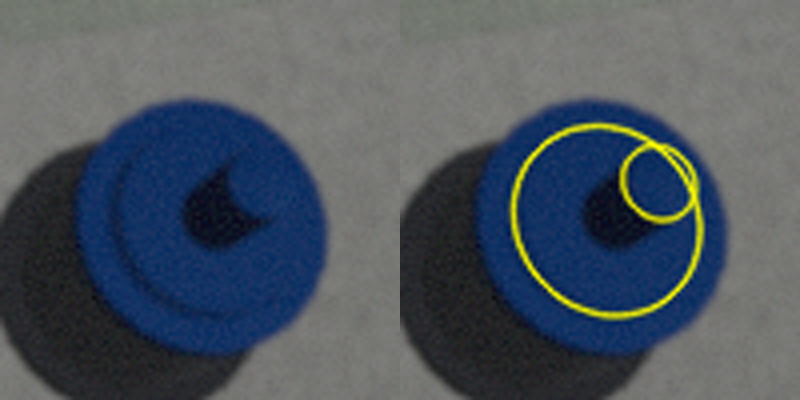

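View pics/z19.png

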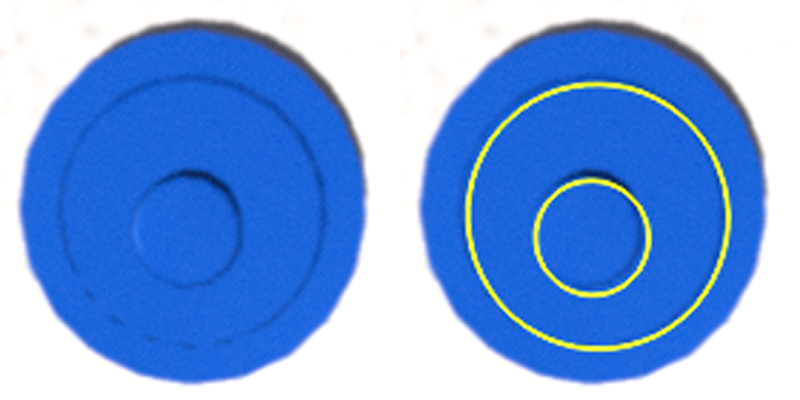

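Between before and after the rock there's a shift equivalent to about 1°. I'll fit tilt properly in the views to see which state is truly level.

```bash
cat > fit.py <<'E'
from ov import *
from scipy.optimize import least_squares
def rings(p,z0=.065):
    x,y,tx,ty=p; Rm=R.from_rotvec([tx,ty,0]).as_matrix();piv=np.array([x,y,.09])
    return [(ring(x,y,z0+h,r)-piv)@Rm.T+piv for h,r in((.033,.038),(.083,.014))]+[ring(x,y,.09,.05)]
def fit(c,im,p0=None,dark=True,win=5,which=(0,1)):
    g=cv2.GaussianBlur(cv2.cvtColor(im,cv2.COLOR_BGR2GRAY).astype('f4'),(0,0),1.0)
    p=np.r_[J,0,0] if p0 is None else p0
    for it in range(6):
        W=win if it<3 else 3
        obs=[]
        for k in which:
            q=proj(c,rings(p)[k]);cen=q.mean(0)
            for i in range(59):
                n=(q[i]-cen);n/=np.linalg.norm(n);s=np.arange(-W,W+.01,.25)
                pts=(q[i]+s[:,None]*n).astype('f4')
                v=cv2.remap(g,pts[:,0:1].copy(),pts[:,1:2].copy(),1).ravel()
                dv=np.abs(np.gradient(v));j=dv.argmax()
                if dv[j]>.25 and 1<j<len(s)-2: obs.append((k,i,q[i]+s[j]*n,n))
        def f(a):
            qs=[proj(c,r) for r in rings(a)]
            return [ (qs[k][i]-o)@n for k,i,o,n in obs]
        r=least_squares(f,p,loss="soft_l1",f_scale=.5,x_scale=[.001,.001,.01,.01]);p=r.x
    return p,len(obs),np.median(np.abs(r.fun)),[sum(o[0]==k for o in obs) for k in range(3)]
E
python3 - <<'E'
from fit import *
o=get_obs();
o8=dict(tool_pos=np.array([.56509106,-.28538799,.10928765]),tcp_rot=np.array([-.376181184,-3.10359939,.00226605]))
o16=dict(tool_pos=np.array([.56570583,-.28422209,.11117194]),tcp_rot=np.array([-.375887964,-3.10364751,.00207996]))
for n,c in(("w17",cam("wrist",o)),("w8",cam("wrist",o8)),("w16",cam("wrist",o16)),("s9",cam("scene")),("s17",cam("scene")),("t17",cam("top"))):
    im=cv2.imread(f"pics/{n}.png")
    for wh in((0,1),(0,1,2)):
        p,k,e,kk=fit(c,im,win=5 if n[0]!='w' else 8,which=wh)
        print(n,wh,"xy",np.round(p[:2]*1000,1),"tilt deg (toppling dir x,y)",np.round(np.degrees([p[3],-p[2]]),2),k,kk,round(e,2))
        if len(wh)==2:
            for q in rings(p)[:2]: cv2.polylines(im,[np.round(proj(c,q)*8).astype(int)],True,(0,255,255),1,16,3)
            cv2.imwrite(f"pics/f_{n}.png",im)
z=lambda n,x,y,h:cv2.resize(cv2.imread(f"pics/f_{n}.png")[y:y+h,x:x+h],(260,260),interpolation=2)
cv2.imwrite("pics/z20.png",np.vstack([np.hstack([z("w17",240,80,140),z("w8",200,130,240),z("w16",200,130,240)]),np.hstack([z("s9",75,310,100),z("s17",75,310,100),z("t17",460,145,100)])]))
E
```

```text
w17 (0, 1) xy [ 563.9 -283.3] tilt deg (toppling dir x,y) [-2.61  0.94] 100 [43, 57, 0] 0.76
w17 (0, 1, 2) xy [ 563.  -283.6] tilt deg (toppling dir x,y) [-1.17  0.55] 162 [59, 57, 46] 0.98
w8 (0, 1) xy [ 564.5 -282.9] tilt deg (toppling dir x,y) [-0.06 -0.46] 80 [33, 47, 0] 0.68
w8 (0, 1, 2) xy [ 564.4 -282.9] tilt deg (toppling dir x,y) [-0.46 -0.54] 150 [59, 59, 32] 0.97
w16 (0, 1) xy [ 564.8 -282.7] tilt deg (toppling dir x,y) [-0.61  0.23] 78 [34, 44, 0] 0.78
w16 (0, 1, 2) xy [ 564.6 -282.2] tilt deg (toppling dir x,y) [-0.88 -0.39] 146 [58, 59, 29] 0.76
s9 (0, 1) xy [ 564.9 -285.3] tilt deg (toppling dir x,y) [-0.65  1.6 ] 89 [34, 55, 0] 0.6
s9 (0, 1, 2) xy [ 564.8 -284.1] tilt deg (toppling dir x,y) [1.29 0.45] 159 [59, 59, 41] 0.75
s17 (0, 1) xy [ 569.2 -281.3] tilt deg (toppling dir x,y) [-5.64 -1.82] 84 [29, 55, 0] 0.34
s17 (0, 1, 2) xy [ 568.8 -282.3] tilt deg (toppling dir x,y) [-3.72 -0.69] 146 [53, 59, 34] 0.92
t17 (0, 1) xy [ 565.  -289.1] tilt deg (toppling dir x,y) [-1.13  5.93] 97 [47, 50, 0] 1.08
t17 (0, 1, 2) xy [ 562.6 -282.6] tilt deg (toppling dir x,y) [-0.71  0.28] 164 [55, 58, 51] 0.95
```

View pics/z20.png

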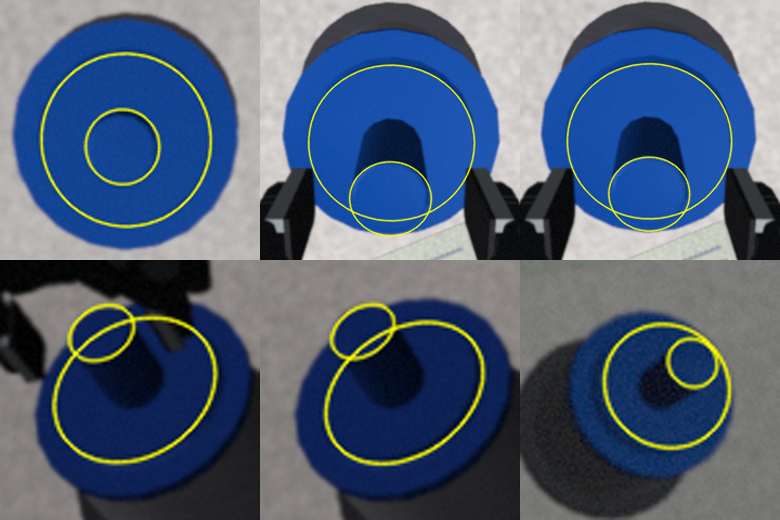

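The blue-on-blue edges limit the scene and top fits. The close wrist views are cleaner and give a tilt of about 0.5° before the rock and about 0.7° after, so it's level within measurement. Nothing moved when the gripper left, and the bystanders are in place, so I'm handing in.

```bash
python3 -c "
from cell import *;print(job_done(),get_obs()['t'])"
```

```text
the job is handed in; nothing more can be done
the job is handed in; nothing more can be done
```

I closed the jar with the blue stopper, rocked it, and it settled back home. I handed the job in at about 24 s, with the gripper well clear and nothing touched.

- **Seating:** I gripped the stopper by its knob, carried it to the jar and lowered it until the force rose with no further travel, then released it without a drop. Overlays of the level, fully-home pose matched in the wrist and scene views.
- **Rock test:** My first push missed because the partly open fingertips passed above the knob without moving it. I lowered about 16 mm and pushed again. The stopper rocked to about 10–11° at up to 4.7 N, then fell back by itself as the finger withdrew.
- **Last checks:** The stopper did not move as the gripper left, and the orange, green and yellow stoppers look unmoved in the scene view.
- **Where checks disagreed:** The scene camera showed the knob top about 1° off its position before the rock. The close wrist fits gave about 0.5° of tilt before and 0.7° after, so I judged it level. The clear-of-gripper fits (wrist, scene, top) scattered from about 0.8° to 6°. I discounted these because the stopper's edge is hard to tell from the blue collar.

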